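Run the bottle mixer: fit the cup insert, press the bottle down and hold it

ROBOT

A 6-joint arm with a two-finger parallel gripper is mounted at the origin on a cart in front of the work surface, level with it; the furniture and walls round the work are solid. World frame = base frame: x ahead of the robot, y to its left, z up, the work surface at z = 0. Lengths are in mm, angles in rad, forces in N, time in s.
With the tool pointing down it reaches from about 275 to 1000 mm from the base axis. Payload 8.4 kg.
Tool frame: the origin (TCP) lies on the centre line of the jaws, within the pads' length; the fingertips stand 25 mm ahead of it and the grasp point (between the pads) lies 6 mm ahead of it; z points along the fingers, x is the direction in which the jaws open and shut, and the axes are right-handed (so a half turn about z gives the same grasp; the last joint's range is limited). The gripper opens to 85 mm and grips with 20 to 120 N. Pads are 22 mm wide; open, the fingers measure 114 mm over their backs; the gripper's body (76 mm by 85 mm) begins 54 mm behind the grasp point. The pads swing forward as they close: fully open they stand 13 mm farther back than shut.
Start: joints at [1.142, 0.353, 1.633, -0, 1.155, -0.002], TCP at [258.724, 568.937, 231.381] pointing down, gripper open.
Joint ranges: [-2.63, 2.63], [-0.92, 2.1], [0.06, 2.66], [-1.3, 4.44], [0, 2.69], [-3.02, 3.02]. Speed limits (rad/s): [2.22, 2.22, 2.79, 3.14, 3.14, 3.14].

INTERFACE

Orientations are given as [roll, pitch, yaw] about the fixed x, y, z axes, in that order (R = Rz(yaw) Ry(pitch) Rx(roll)).
In Python, from rig import r gives the robot as it stands. The module is installed in compiled form; this text tells all that it offers.
- The arm moves only by the tool jog_arm, never from a script. Its argument "deltas" is a list of rows, each an object with "gripper": the gripper command: -1 is fully open, 1 is shut, values between are in proportion; "translation": the shift along the world's x, y, z in units of 10 cm (1.0 is 10 cm), a list of three; "dr": the turn, a rotation vector about the world's x, y, z in units of pi/2 rad (1.0 is pi/2 rad), a list of three. In form: [{"gripper": gripper, "translation": [x, y, z], "dr": [wx, wy, wz]}, ...]. A call has 1 to 12 rows; each row shifts and turns the commanded pose from where the row before left it; what a row does not reach is not made up. A row lasts 1/12 s, in which the tool goes at most 41.7 mm and 7.16 degrees, less where a joint would pass 70% of its speed; a pose out of reach is approached as far as the arm can. A call with a number of a shift or a turn outside -1 to 1 is refused whole. A call with a gripper value outside its range is refused whole. The fingers move at their own pace and stop on an object; "squeeze" is the grip in N (left out, the last holds). Time passes only in rows, so rows that do not move let the fingers close. It gives the time, the measured TCP pose, the force and the opening at its end, in the units of the state.
- r.sense(): the state, without advancing time (a new reading comes with each control period).
- r.grab_frame(name): name is "scene" or "top" or "wrist"; returns the picture (480x640x3 uint8, blue, green, red); there is no depth.
- r.calibration(name): a dict with "mtx" (3x3 intrinsics, pixels), "world_from_camera" (4x4, takes a point from camera to world coordinates). Camera axes: x right, y down, z forward; pixel columns grow to the right and rows downward; lengths in mm; the calibration is good to about 2 mm. A picture is of the moment at which its call begins: read the wrist's pose just before it. calibration takes no time and is no camera call; for the wrist camera it gives the pose at the moment of the call.
- r.sign_off(): hands the job in, once; it reports no verdict.
The state is a dict: "clock": time; "qpos": joint angles; "qvel": joint speeds; "joint_efforts": joint torques, N m; "eef_pos": TCP position; "tcp_rot": TCP orientation; "contact_force": force on the tool from outside, world axes, zero at the start; "wrist_torque": the same for the moment, N m; "opening": opening from 0.0 (shut) to 1.0 (fully open).
Only numpy, scipy, OpenCV 4.12 (cv2) and the standard library are available. Lean on these libraries where they do the work, as an engineer would, in place of code of your own. Each camera call takes 0.05 s, during which the arm holds its last target. There are 200 camera calls.

TASK

Mix the medicine bottle on the touch-run mixer: set the wide-mouthed cup insert into the mixer's ring head, spigot down and cup up, with its flange flat on the ring, and let go of it. Then take the capped medicine bottle, stand it upright in that cup, press it down until the sprung head is all the way down, and finish the program still gripping the bottle and holding the head down. Leave the narrow-mouthed insert and the small vials where they stand.

Things in the scene. Friction and masses are not known exactly. Their poses are not given: they have to be found in the camera images.
- mixer: Fixed bench mixer: white rounded housing 115 x 125 x 56 mm (to the top of the box), black round boss on it up to 76 mm, and above that a grey ring head on a visible coil spring. Origin: centre of the underside, under the head's axis; z up. It stands anywhere in its area, turned a little.
- head_rim (a point): Centre of the mouth of the mixer's ring head, on its top face, 120 mm above the worktop when up; moves with the head. The ring is 76 mm across outside; its round pocket is 53 mm wide and 14 mm deep with a closed floor. z up.
- mixer_head (a joint): Downward travel of the sprung head in m: 0 up, 0.014 fully down on its stop. Spring: about 3.5 N preload and 0.7 N per mm, so it stays up under the insert and the bottle alone and needs roughly 10 N on the bottle to go fully down; it springs back when let go.
- insert_wide: Wide-mouthed white cup insert, loose, 80 g, standing cup up. Heights above origin: tapered spigot 0-12 mm (42 mm wide at the foot, 50 from 6 mm up); flange 12-16, 72 wide; round collar 16-42, 62 wide outside, bore 51 wide and 26 deep. Grip the collar across its outside, above the flange. Seated: flange on the ring, origin 12 mm below head_rim. Origin: centre of underside; z to the cup mouth.
- insert_wide_mouth (a point): Centre of the wide insert's cup mouth, in the plane of the collar's rim, 42 mm above the insert's origin and 26 mm above the cup floor.
- insert_narrow: The other white cup insert, loose, outside shape the same as insert_wide, but with a bore of only 27 mm (thick collar), for small vials: the wrong one for this bottle. It is left alone. Origin: centre of the underside. The two inserts and the bottle change places from start to start.
- bottle: Round capped medicine bottle, loose, upright: dark body 45 mm wide and 58 mm high, screw cap 39 mm wide (fixed, does not turn), 72 mm high in all, about 85 g. Origin: centre of the underside; z towards the cap. It fits the wide insert's cup with 3 mm to spare all round; standing in it, its origin is 26 mm below the cup's rim and its top 46 mm stand clear.
- vial_a: Small standing glass vial, 24 mm wide, 48 mm high, loose, on the right in front of the mixer: a bystander. Origin: centre of the underside.
- vial_b: Small standing glass vial, 24 mm wide, 48 mm high, loose, on the left behind the inserts: a bystander. Origin: centre of the underside.
There are look-alikes about, which are no part of the job. What is shaped like the insert_wide but pink or yellow is not meant.

How it is judged (in metres and radians):
On the way, in this order (a step that is already met when the one before it is completed fails the run):
1. the wide-mouthed insert sits in the ring head, spigot down and flange on the ring, and has been let go (horizontal distance between insert_wide and head_rim below 0.005 m and z of insert_wide in the frame of head_rim below -0.0085 m and angle between insert_wide's own z axis and vertical below 0.12 rad and contact force between the fingers and insert_wide below 0.1 N), for 0.2 s.
2. the gripped bottle stands in the cup and presses the head down (horizontal distance between insert_wide and head_rim below 0.005 m and z of insert_wide in the frame of head_rim below -0.0085 m and angle between insert_wide's own z axis and vertical below 0.12 rad and horizontal distance between bottle and insert_wide below 0.008 m and z of bottle in the frame of insert_wide below 0.021 m and angle between bottle's own z axis and vertical below 0.15 rad and value of joint mixer_head above 0.0095 m and contact force between bottle and insert_wide above 3 N and contact force between the fingers and bottle above 1 N), for 0.2 s.
At the end, for the whole second after the job is handed in: Wide insert seated in the ring head (5 mm off axis at most, 8.5 mm deep, cup up within 7 deg); bottle in its cup (8 mm off axis, base within 5 mm of the floor, upright within 8.5 deg), bearing on it with over 3 N; head at least 9.5 of 14 mm down; fingers holding the bottle (all of step 2); the arm keeps its last pose, push and grip.
It fails at once if the bystander insert_narrow is shifted by more than 40 mm or knocked over (distance of insert_narrow from where it was at the start of the episode above 0.04 m or angle between insert_narrow's own z axis and vertical above 0.7 rad).
It fails at once if the bystander vial_a is shifted by more than 40 mm or knocked over (distance of vial_a from where it was at the start of the episode above 0.04 m or angle between vial_a's own z axis and vertical above 0.7 rad).
It fails at once if the bystander vial_b is shifted by more than 40 mm or knocked over (distance of vial_b from where it was at the start of the episode above 0.04 m or angle between vial_b's own z axis and vertical above 0.7 rad).
It also fails if it takes over 61 s, if anything falls off the work surface, if the arm or the gripper's body presses on something with over 40 N, if the wrist force passes 120 N, or if a joint passes its speed limit or range.

## Working session

There is one attempt and no reset: what is moved stays moved. The work goes in short steps, Python scripts to look and compute and a tool call to move; the robot and the scene stay as the last step left them, time stands still between calls to the robot, and variables do not carry over. Pictures are saved under pics/ and viewed, about 8 in all and at most 12, crops included, and the job is handed in when it is done.

Besides the shell and the picture viewer there is one more tool, called after "Call:" in YAML: its name, and indented under it one key for each argument. jog_arm: Moves the arm, as the interface text tells. Shifts and turns lie within -1 to 1; 1 stands for 10 cm of shift or pi/2 rad of turn. Its arguments: {"type":"object","properties":{"deltas":{"type":"array"},"squeeze":{"type":"number"}},"required":["deltas"]}

```bash
mkdir -p pics
python3 - <<'E'
from rig import r
import cv2
for n in("top","scene"):
    cv2.imwrite(f"pics/{n}0.png",r.grab_frame(n)); c=r.calibration(n); print(n,c["mtx"].tolist(),c["world_from_camera"].round(3).tolist())
s=r.sense();print(s)
E
```

```text
top [[569.9290290647098, 0.0, 322.70770803500807], [0.0, 569.9290290647098, 247.5932987078463], [0.0, 0.0, 1.0]] [[0.029, -0.997, 0.072, 394.691], [-1.0, -0.029, 0.005, 65.908], [-0.003, -0.072, -0.997, 1661.879], [0.0, 0.0, 0.0, 1.0]]
scene [[495.3806367103624, 0.0, 314.96748997744993], [0.0, 495.3806367103624, 231.0769363499992], [0.0, 0.0, 1.0]] [[0.891, -0.218, 0.398, 4.248], [-0.454, -0.466, 0.76, -847.533], [0.019, -0.858, -0.514, 730.435], [0.0, 0.0, 0.0, 1.0]]
{'clock': 0.1, 'qpos': array([ 1.14159609e+00,  3.53583615e-01,  1.63408144e+00,  1.19411412e-05,
        1.15521405e+00, -2.39768709e-03]), 'qvel': array([ 0.00060079, -0.00226557, -0.00303272,  0.00088169,  0.00037589,
        0.00086699]), 'joint_efforts': array([-3.95983916e-04, -6.06358910e+01, -3.42816496e+01, -1.64834792e-04,
        3.93411261e-03,  1.80288441e-05]), 'eef_pos': array([258.53638542, 568.53095273, 230.72453285]), 'tcp_rot': array([-3.14157865e+00,  1.28642987e-03,  1.14398896e+00]), 'contact_force': array([-0.61613755, -0.36746709,  0.28505891]), 'wrist_torque': array([ 0.02332377, -0.05779244, -0.01903882]), 'opening': 1.0015260777910189}
```

View pics/top0.png

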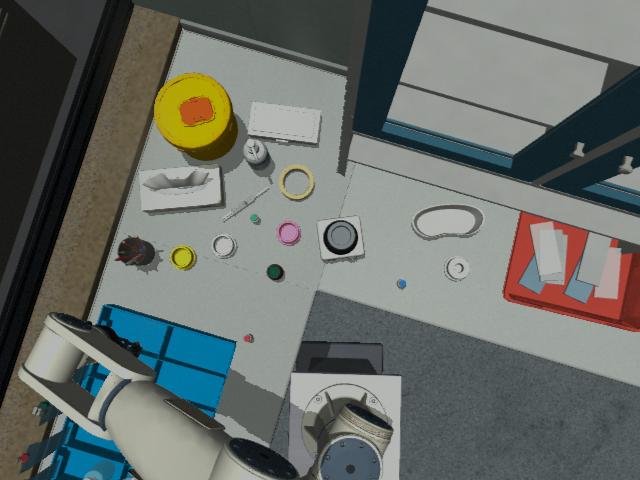

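View pics/scene0.png

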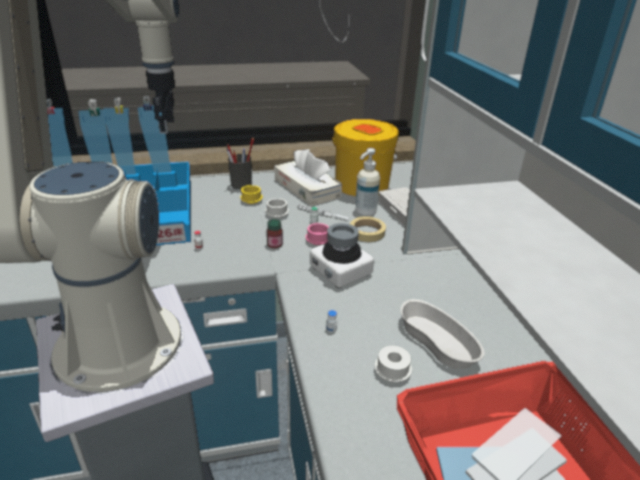

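Top picture: white wide-mouth cup at (223,245), thick-collared narrow insert at (457,268), pink (289,232) and yellow (182,257) look-alikes, bottle (275,272), mixer head (341,235), vials at (402,284) and (255,218), and a red-capped one at (248,338). The cup at (223,245) fits insert_wide because it is white with a wide bore. An enlarged crop will confirm it.

```bash
cat > h.py <<'E'
import numpy as np, cv2
from rig import r
def bp(n,u,v,z,c=None):
    c=c or r.calibration(n); T=c["world_from_camera"]
    d=T[:3,:3]@np.linalg.solve(c["mtx"],[u,v,1.]); o=T[:3,3]
    return o+d*(z-o[2])/d[2]
def proj(n,p,c=None):
    c=c or r.calibration(n); T=c["world_from_camera"]
    q=c["mtx"]@(T[:3,:3].T@(np.array(p)-T[:3,3])); return q[:2]/q[2]
E
python3 - <<'E'
import cv2,numpy as np
from h import *
t=cv2.imread("pics/top0.png")
a=cv2.resize(t[205:305,165:365],None,fx=4,fy=4,interpolation=cv2.INTER_CUBIC)
b=cv2.resize(t[240:290,400:500],None,fx=4,fy=4,interpolation=cv2.INTER_CUBIC)
o=np.zeros((600,800,3),np.uint8);o[:400]=a;o[400:,:400]=b
cv2.imwrite("pics/crop.png",o)
for n,u,v,z in[("wide",223,245,42),("bottle",275,272,72),("head",341,235,120),("narrow",457,268,42),("vb",255,218,48),("va",402,284,48),("pink",289,232,42),("red",248,338,48)]: print(n,bp("top",u,v,z).round(1))
E
```

```text
wide [510.7 359.   42. ]
bottle [437.3 205.3  72. ]
head [541.6  25.4 120. ]
narrow [ 464.5 -308.5   42. ]
vb [590.  269.9  48. ]
va [ 414.5 -152.5   48. ]
pink [553.3 172.   42. ]
red [250.6 276.7  48. ]
```

View pics/crop.png

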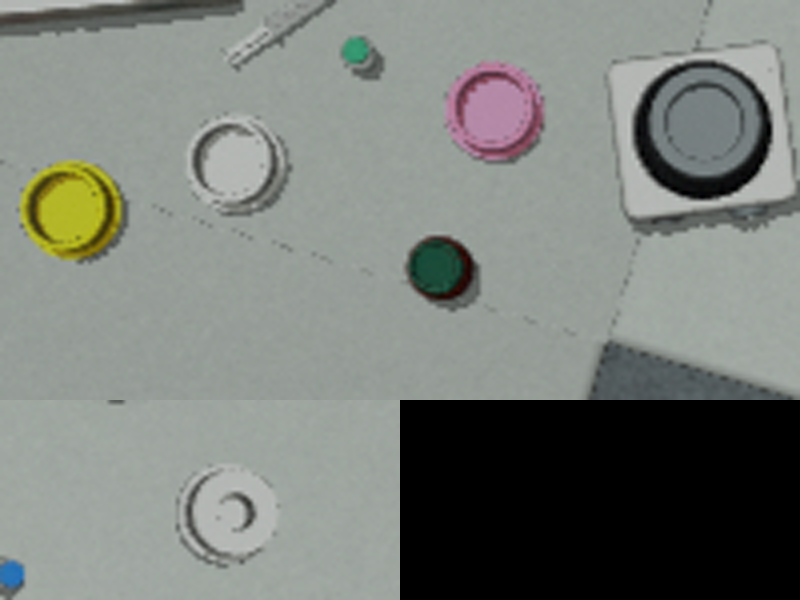

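The crop confirms it: the white cup at (223.5,245.2) has the wide bore, and the one at (457,268) is thick-collared with a small hole, so it is narrow. The bottle cap is at (274.2,271.5) and the head mouth at (341,235). Moving over the wide insert.

Call:
jog_arm:
  deltas:
    - {"gripper": -1, "translation": [0.25, -0.21, 0], "dr": [0, 0, 0]}
    - {"gripper": -1, "translation": [0.25, -0.21, 0], "dr": [0, 0, 0]}
    - {"gripper": -1, "translation": [0.25, -0.21, 0], "dr": [0, 0, 0]}
    - {"gripper": -1, "translation": [0.25, -0.21, 0], "dr": [0, 0, 0]}
    - {"gripper": -1, "translation": [0.25, -0.21, 0], "dr": [0, 0, 0]}
    - {"gripper": -1, "translation": [0.25, -0.21, 0], "dr": [0, 0, 0]}
    - {"gripper": -1, "translation": [0.25, -0.21, 0], "dr": [0, 0, 0]}
    - {"gripper": -1, "translation": [0.25, -0.21, 0], "dr": [0, 0, 0]}
    - {"gripper": -1, "translation": [0.25, -0.21, 0], "dr": [0, 0, 0]}
    - {"gripper": -1, "translation": [0.25, -0.21, 0], "dr": [0, 0, 0]}
    - {"gripper": -1, "translation": [0, 0, 0], "dr": [0, 0, 0]}
    - {"gripper": -1, "translation": [0, 0, 0], "dr": [0, 0, 0]}
  squeeze: 40

```text
clock: 1.1
eef_pos: [509.6, 357.6, 230.9]
tcp_rot: [-3.141, 0.001, 1.141]
contact_force: [-0.1, 0.9, -0.1]
opening: 1.002
```

Run:
```python
from h import *
c=r.calibration("wrist");f=r.grab_frame("wrist");s=r.sense()
cv2.imwrite("pics/w1.png",f)
print(c["mtx"].tolist(),c["world_from_camera"].round(3).tolist(),s["eef_pos"],s["tcp_rot"],s["clock"])
print(proj("wrist",[511,359,42],c),proj("wrist",[511,359,42],c)-proj("wrist",[511,384.5,42],c))
```

```text
[[392.37965554413745, 0.0, 318.2114005802657], [0.0, 392.37965554413745, 233.90110419899156], [0.0, 0.0, 1.0]] [[0.417, 0.863, 0.286, 434.578], [0.909, -0.395, -0.132, 391.265], [-0.001, 0.315, -0.949, 373.252], [0.0, 0.0, 0.0, 1.0]] [508.7007208  358.4776174  230.93270588] [-3.14081777e+00  6.32582362e-04  1.14240970e+00] 1.15
[321.49111921 204.40647192] [-27.00788844  12.03208438]
```

View pics/w1.png

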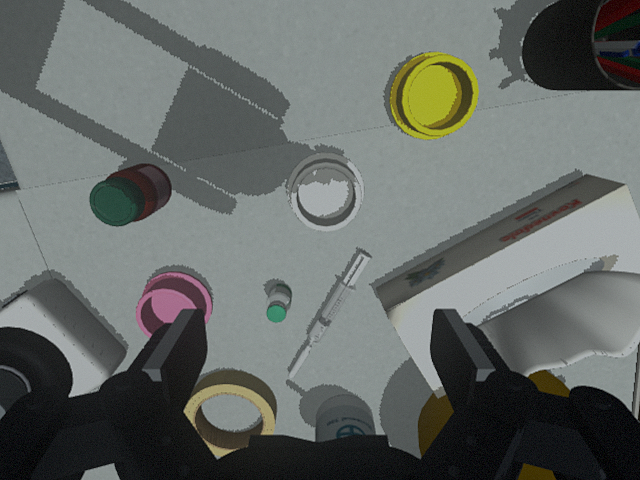

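Wrist picture: the wide cup's mouth is centred near (326,197), with the flange peeking out at the top edge. The bottle cap is at (117,202) and vial_b is the green cap at (276,312). I'll check with the model circles overlaid.

```bash
cat >> h.py <<'E'
def circ(f,n,c,p,rad,z,col,ox=0,oy=0,k=1):
    a=np.linspace(0,2*np.pi,80)
    pts=np.array([(proj(n,[p[0]+rad*np.cos(t),p[1]+rad*np.sin(t),z],c)-[ox,oy])*k+k/2 for t in a])
    cv2.polylines(f,[(pts*8).astype(np.int32)],True,col,1,cv2.LINE_AA,3)
E
python3 - <<'E'
from h import *
f=cv2.imread("pics/w1.png");c=r.calibration("wrist")
p=bp("wrist",326,197,42,c);print(p, bp("wrist",117,202,72,c), bp("wrist",276,312,48,c))
x0,y0,k=266,132,5
g=cv2.resize(f[y0:y0+115,x0:x0+120],None,fx=k,fy=k,interpolation=cv2.INTER_CUBIC)
for rad,z,col in((31,42,(0,0,255)),(25.5,42,(0,255,0)),(36,16,(255,0,0))): circ(g,"wrist",c,p,rad,z,col,x0,y0,k)
cv2.imwrite("pics/w1c.png",g)
E
```

```text
[505.67025222 366.1216871   42.        ] [434.36686516 217.00040218  72.        ] [585.13931838 279.00371813  48.        ]
```

View pics/w1c.png

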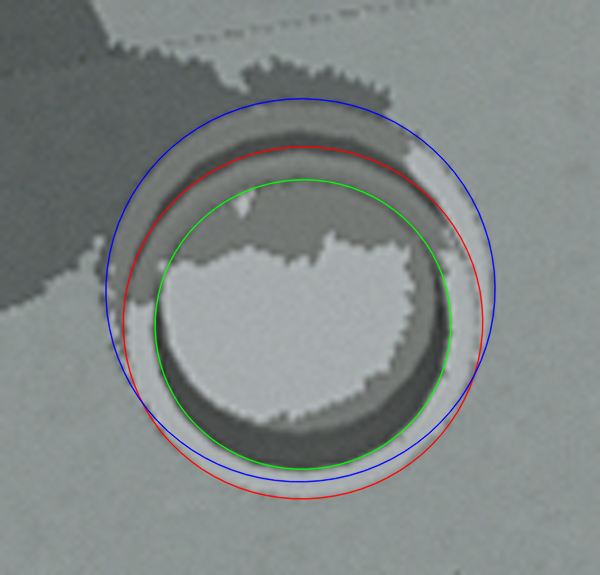

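Run:
```python
from h import *
from scipy.spatial.transform import Rotation as R
s=r.sense();c=r.calibration("wrist");Rt=R.from_euler("xyz",s["tcp_rot"]).as_matrix();print(s["eef_pos"])
for sx in(-42.5,42.5):
  for sy in(-11,11):
    print(sx,sy,[proj("wrist",s["eef_pos"]+Rt@[sx,sy,z],c).round(1).tolist() for z in(12,25)])
f=cv2.imread("pics/scene0.png");cs=r.calibration("scene")
x0,y0,k=235,175,5
g=cv2.resize(f[y0:y0+110,x0:x0+155],None,fx=k,fy=k,interpolation=cv2.INTER_CUBIC)
for (pw,pt),h,rad in((((505.7,366.1),(511.2,358.5)),42,31),(((434.4,217),(438,206)),72,19.5),(((585.1,279),(590,270)),48,12)):
    circ(g,"scene",cs,pw,rad,h,(0,255,0),x0,y0,k);circ(g,"scene",cs,pt,rad,h,(0,0,255),x0,y0,k)
circ(g,"scene",cs,(541.6,25.4),38,120,(0,0,255),x0,y0,k)
cv2.imwrite("pics/sc.png",g)
```

```text
[508.7007208  358.4776174  230.93270588]
-42.5 -11 [[221.5, 278.1], [228.1, 266.2]]
-42.5 11 [[225.3, 322.9], [231.4, 308.5]]
42.5 -11 [[418.9, 278.0], [412.1, 266.1]]
42.5 11 [[415.0, 322.9], [408.6, 308.5]]
```

View pics/sc.png

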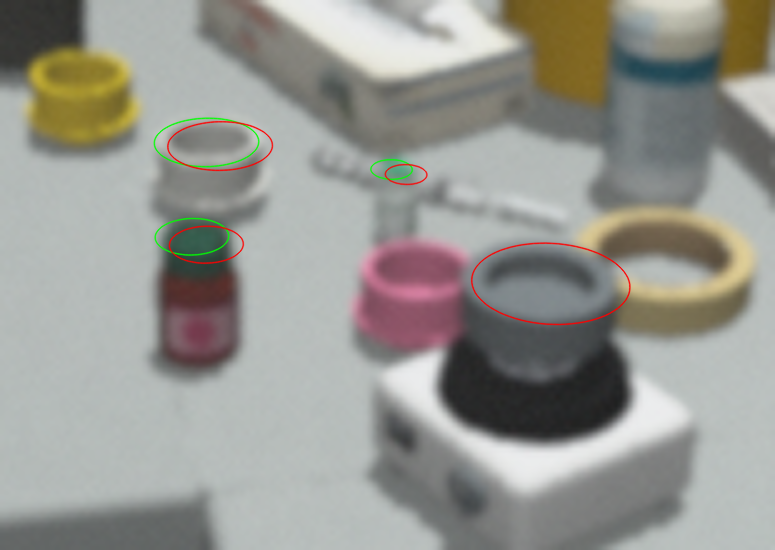

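The circles fit the wrist picture. The scene picture puts the truth between the top (red) and wrist (green) estimates, which differ by about 8 mm. I'll get closer and measure again.

Call:
jog_arm:
  deltas:
    - {"gripper": -1, "translation": [0, 0.02, -0.3], "dr": [0, 0, 0]}
    - {"gripper": -1, "translation": [0, 0.01, -0.3], "dr": [0, 0, 0]}
    - {"gripper": -1, "translation": [0, 0.01, -0.3], "dr": [0, 0, 0]}
    - {"gripper": -1, "translation": [-0.01, 0.01, -0.3], "dr": [0, 0, 0]}
    - {"gripper": -1, "translation": [0, 0, -0.1], "dr": [0, 0, 0]}
    - {"gripper": -1, "translation": [0, 0, 0], "dr": [0, 0, 0]}
    - {"gripper": -1, "translation": [0, 0, 0], "dr": [0, 0, 0]}
    - {"gripper": -1, "translation": [0, 0, 0], "dr": [0, 0, 0]}

```text
clock: 1.82
eef_pos: [508.5, 365.0, 103.2]
tcp_rot: [3.14, -0.002, 1.145]
contact_force: [0.5, 0.1, 0.3]
opening: 0.999
```

Run:
```python
from h import *
s=r.sense();c=r.calibration("wrist");f=r.grab_frame("wrist")
cv2.imwrite("pics/w2.png",f);print(s["eef_pos"],s["tcp_rot"])
g=f.copy()
for p,col in(((505.7,366.1),(0,255,0)),((511.2,358.5),(0,0,255))):
    circ(g,"wrist",c,p,31,42,col);circ(g,"wrist",c,p,25.5,42,col)
cv2.imwrite("pics/w2o.png",g)
```

```text
[508.46142774 365.02480223 103.23091728] [ 3.14036208e+00 -2.18221844e-03  1.14459796e+00]
```

View pics/w2o.png

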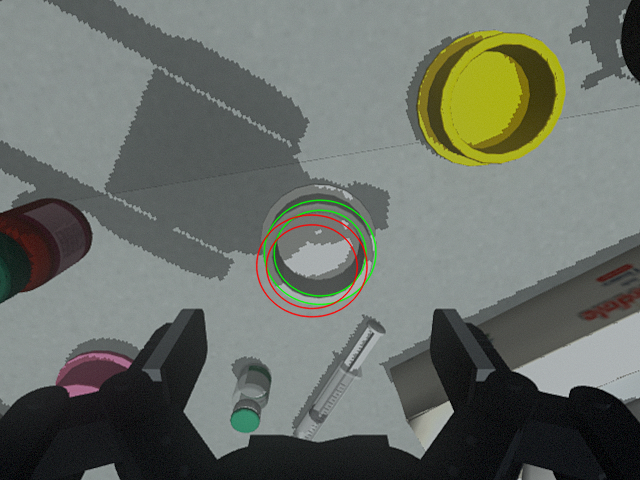

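The green (wrist) estimate stays good to about 1 mm from close up, with the mouth at about (320,254), so the wrist camera is the one to trust. Grasping at about (507,366.5).

Call:
jog_arm:
  deltas:
    - {"gripper": -1, "translation": [-0.015, 0.015, -0.2], "dr": [0, 0, 0]}
    - {"gripper": -1, "translation": [0, 0, -0.2], "dr": [0, 0, 0]}
    - {"gripper": -1, "translation": [0, 0, -0.18], "dr": [0, 0, 0]}
    - {"gripper": -1, "translation": [0, 0, 0], "dr": [0, 0, 0]}
    - {"gripper": -1, "translation": [0, 0, 0], "dr": [0, 0, 0]}
    - {"gripper": -0.3, "translation": [0, 0, 0], "dr": [0, 0, 0]}
    - {"gripper": 0, "translation": [0, 0, 0], "dr": [0, 0, 0]}
    - {"gripper": 1, "translation": [0, 0, 0], "dr": [0, 0, 0]}
    - {"gripper": 1, "translation": [0, 0, 0], "dr": [0, 0, 0]}
    - {"gripper": 1, "translation": [0, 0, 0], "dr": [0, 0, 0]}
    - {"gripper": 1, "translation": [0, 0, 0], "dr": [0, 0, 0]}
    - {"gripper": 1, "translation": [0, 0, 0], "dr": [0, 0, 0]}
  squeeze: 40

```text
clock: 2.87
eef_pos: [506.3, 365.5, 43.5]
tcp_rot: [3.141, -0.0, 1.144]
contact_force: [-0.5, 0.8, -0.7]
opening: 0.006
```

Run:
```python
from h import *
s=r.sense();f=r.grab_frame("wrist");print(s["eef_pos"],s["opening"],s["contact_force"])
cv2.imwrite("pics/w3.png",f)
```

```text
[506.25891408 365.47760198  43.51998728] 0.005942496094242307 [-0.53527193  0.83226255 -0.72128418]
```

View pics/w3.png

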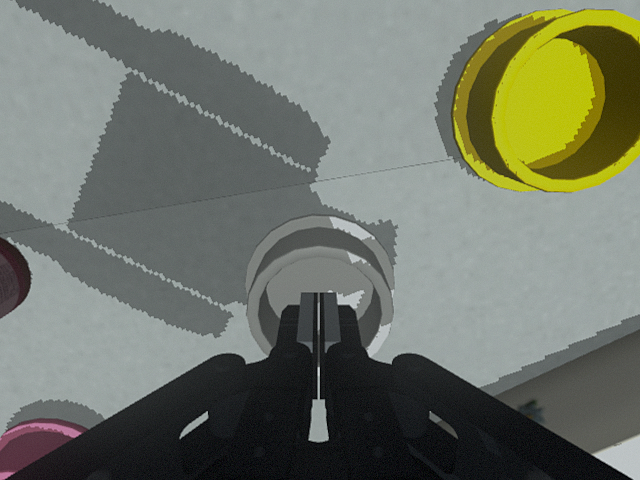

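Run:
```python
from h import *
from scipy.spatial.transform import Rotation as R
s=r.sense();c=r.calibration("wrist");Rt=R.from_euler("xyz",s["tcp_rot"]).as_matrix();P=s["eef_pos"]
for z in(-10,0,12,25): print(z,[proj("wrist",P+Rt@[0,y,z],c).round(0).tolist() for y in(-11,0,11)])
print("mouth",proj("wrist",[507,366.5,42],c), "TCPz",P[2], (Rt@[0,1,0]).round(2))
x0,y0,k=225,190,4
g=cv2.resize(cv2.imread("pics/w3.png")[y0:y0+190,x0:x0+195],None,fx=k*.75,fy=k*.75,interpolation=cv2.INTER_CUBIC);k=3
for p,col in(((505.7,366.1),(0,255,0)),((507,366.5),(0,0,255))):
  circ(g,"wrist",c,p,31,42,col,x0,y0,k)
circ(g,"wrist",c,(505.7,366.1),36,16,(255,0,0),x0,y0,k)
cv2.imwrite("pics/w3c.png",g)
```

```text
-10 [[320.0, 303.0], [320.0, 328.0], [320.0, 352.0]]
0 [[320.0, 291.0], [320.0, 315.0], [320.0, 338.0]]
12 [[320.0, 278.0], [320.0, 301.0], [320.0, 323.0]]
25 [[320.0, 266.0], [320.0, 288.0], [320.0, 308.0]]
mouth [323.35970082 313.66129797] TCPz 43.43201584314337 [ 0.91 -0.41  0.  ]
```

View pics/w3c.png

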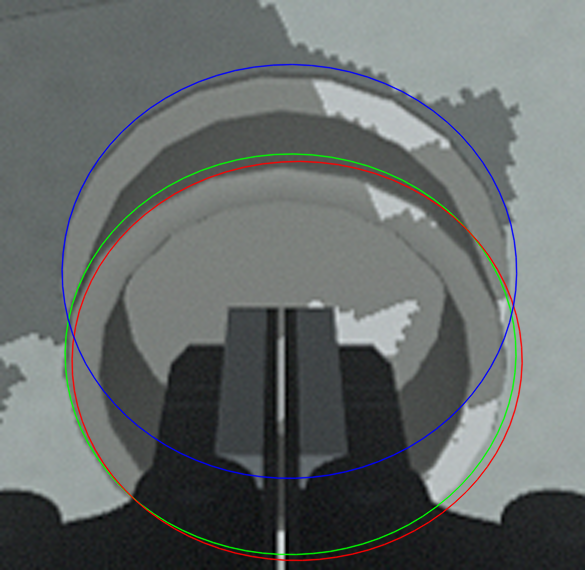

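The fingers shut above the cup without touching it. In the picture the shut tips lie about at the TCP point (v 292) rather than 25 mm ahead, and open they sit about 13 mm behind it. The cup is undisturbed, so I'll open and grip about 24 mm lower.

Call:
jog_arm:
  deltas:
    - {"gripper": -1, "translation": [0, 0, 0], "dr": [0, 0, 0]}
    - {"gripper": -1, "translation": [0, 0, 0], "dr": [0, 0, 0]}
    - {"gripper": -1, "translation": [0, 0, 0], "dr": [0, 0, 0]}
    - {"gripper": -1, "translation": [0, 0, 0], "dr": [0, 0, 0]}
    - {"gripper": -1, "translation": [0, 0, 0], "dr": [0, 0, 0]}
    - {"gripper": -1, "translation": [0, 0.005, -0.06], "dr": [0, 0, 0]}
    - {"gripper": -1, "translation": [0, 0, -0.06], "dr": [0, 0, 0]}
    - {"gripper": -1, "translation": [0, 0, -0.06], "dr": [0, 0, 0]}
    - {"gripper": -1, "translation": [0, 0, -0.06], "dr": [0, 0, 0]}
    - {"gripper": -1, "translation": [0, 0, 0], "dr": [0, 0, 0]}
    - {"gripper": -1, "translation": [0, 0, 0], "dr": [0, 0, 0]}

```text
clock: 3.83
eef_pos: [505.8, 365.6, 18.6]
tcp_rot: [-3.141, 0.001, 1.144]
contact_force: [-0.8, -0.6, 0.1]
opening: 1.0
```

Call:
jog_arm:
  deltas:
    - {"gripper": 0, "translation": [0, 0, 0], "dr": [0, 0, 0]}
    - {"gripper": 0, "translation": [0, 0, 0], "dr": [0, 0, 0]}
    - {"gripper": 0, "translation": [0, 0, 0], "dr": [0, 0, 0]}
    - {"gripper": 0, "translation": [0, 0, 0], "dr": [0, 0, 0]}
    - {"gripper": 0, "translation": [0, 0, 0], "dr": [0, 0, 0]}
  squeeze: 30

```text
clock: 4.25
eef_pos: [506.5, 366.1, 19.8]
tcp_rot: [3.141, -0.001, 1.144]
contact_force: [0.1, -0.5, 3.7]
opening: 0.699
```

Caught: it stopped at 0.70 open. Grip firmly and lift, then travel toward the mixer.

Call:
jog_arm:
  deltas:
    - {"gripper": 1, "translation": [0, 0, 0], "dr": [0, 0, 0]}
    - {"gripper": 1, "translation": [0, 0, 0], "dr": [0, 0, 0]}
    - {"gripper": 1, "translation": [0, 0, 0.05], "dr": [0, 0, 0]}
    - {"gripper": 1, "translation": [0, 0, 0.15], "dr": [0, 0, 0]}
    - {"gripper": 1, "translation": [0, 0, 0.3], "dr": [0, 0, 0]}
    - {"gripper": 1, "translation": [0, 0, 0.3], "dr": [0, 0, 0]}
    - {"gripper": 1, "translation": [0, 0, 0.3], "dr": [0, 0, 0]}
    - {"gripper": 1, "translation": [0, 0, 0.3], "dr": [0, 0, 0]}
    - {"gripper": 1, "translation": [0, 0, 0.3], "dr": [0, 0, 0]}
    - {"gripper": 1, "translation": [0, 0, 0.3], "dr": [0, 0, 0]}
    - {"gripper": 1, "translation": [0, 0, 0], "dr": [0, 0, 0]}
  squeeze: 40

```text
clock: 5.17
eef_pos: [508.6, 367.7, 226.0]
tcp_rot: [3.137, -0.008, 1.144]
contact_force: [0.6, 0.0, -0.5]
opening: 0.696
```

Call:
jog_arm:
  deltas:
    - {"gripper": 1, "translation": [0, -0.3, 0], "dr": [0, 0, 0]}
    - {"gripper": 1, "translation": [0, -0.3, 0], "dr": [0, 0, 0]}
    - {"gripper": 1, "translation": [0, -0.3, 0], "dr": [0, 0, 0]}
    - {"gripper": 1, "translation": [0, -0.3, 0], "dr": [0, 0, 0]}
    - {"gripper": 1, "translation": [0, -0.3, 0], "dr": [0, 0, 0]}
    - {"gripper": 1, "translation": [0, -0.3, 0], "dr": [0, 0, 0]}
    - {"gripper": 1, "translation": [0, -0.3, 0], "dr": [0, 0, 0]}
    - {"gripper": 1, "translation": [0, 0, 0], "dr": [0, 0, 0]}
    - {"gripper": 1, "translation": [0, 0, 0], "dr": [0, 0, 0]}
    - {"gripper": 1, "translation": [0, 0, 0], "dr": [0, 0, 0]}

```text
clock: 6.0
eef_pos: [506.2, 156.1, 219.3]
tcp_rot: [-3.141, -0.0, 1.143]
contact_force: [0.2, -0.2, -1.3]
opening: 0.696
```

Run:
```python
from h import *
from scipy.spatial.transform import Rotation as R
s=r.sense();c=r.calibration("wrist");f=r.grab_frame("wrist");np.save("c4.npy",c["world_from_camera"])
Rt=R.from_euler("xyz",s["tcp_rot"]).as_matrix();P=s["eef_pos"];print(P,s["tcp_rot"],s["opening"],s["contact_force"])
cv2.imwrite("pics/w4.png",f)
g=f.copy()
circ(g,"wrist",c,(539,29),38,120,(0,255,0));circ(g,"wrist",c,(539,29),26.5,120,(0,255,0))
circ(g,"wrist",c,P,31,P[2]-19.8+42,(0,0,255));circ(g,"wrist",c,P,36,P[2]-19.8+16,(255,0,0))
cv2.imwrite("pics/w4o.png",g)
```

```text
[506.2098566  156.11955377 219.28485899] [-3.14138918e+00 -3.54623427e-04  1.14320674e+00] 0.6963321244185652 [ 0.21646142 -0.24213729 -1.25318793]
```

View pics/w4o.png

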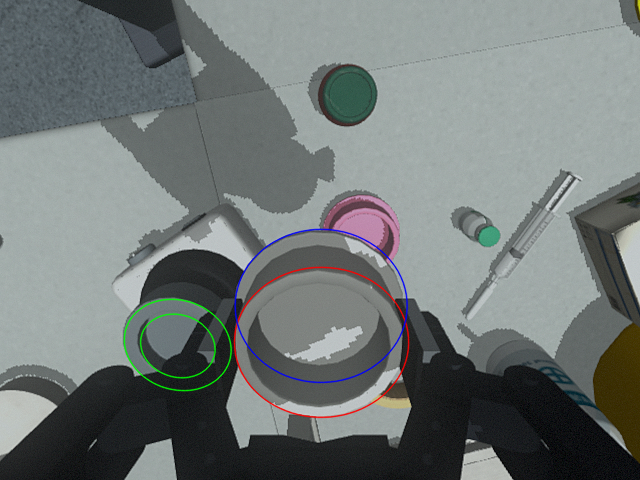

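The insert is held level and centred in the jaws: rim at about (322,341), matching the predicted circle. The bottle cap is at (348,95). The head is partly hidden by the left finger, so I'll shift to see it freely.

Call:
jog_arm:
  deltas:
    - {"gripper": 1, "translation": [0.28, -0.07, 0.02], "dr": [0, 0, 0]}
    - {"gripper": 1, "translation": [0.28, -0.07, 0.02], "dr": [0, 0, 0]}
    - {"gripper": 1, "translation": [0.28, -0.07, 0.02], "dr": [0, 0, 0]}
    - {"gripper": 1, "translation": [0, 0, 0], "dr": [0, 0, 0]}
    - {"gripper": 1, "translation": [0, 0, 0], "dr": [0, 0, 0]}
    - {"gripper": 1, "translation": [0, 0, 0], "dr": [0, 0, 0]}
    - {"gripper": 1, "translation": [0, 0, 0], "dr": [0, 0, 0]}

```text
clock: 6.63
eef_pos: [589.0, 135.7, 224.9]
tcp_rot: [-3.14, 0.001, 1.145]
contact_force: [-0.2, -0.4, -1.5]
opening: 0.693
```

Run:
```python
from h import *
s=r.sense();c=r.calibration("wrist");f=r.grab_frame("wrist");P=s["eef_pos"];print(P,s["tcp_rot"],s["opening"])
cv2.imwrite("pics/w5.png",f)
c4=dict(c,world_from_camera=np.load("c4.npy"));print("cap",bp("wrist",348,95,72,c4))
q=proj("wrist",(539,29,120),c);print(q)
x0,y0=int(q[0])-75,int(q[1])-75;k=4;g=cv2.resize(f[y0:y0+150,x0:x0+190],None,fx=k,fy=k,interpolation=cv2.INTER_CUBIC);print(x0,y0)
circ(g,"wrist",c,(539,29),38,120,(0,255,0),x0,y0,k);circ(g,"wrist",c,(539,29),26.5,120,(0,255,0),x0,y0,k)
cv2.imwrite("pics/w5c.png",g)
```

```text
[589.00596344 135.69971746 224.9358272 ] [-3.14037129e+00  6.54272322e-04  1.14503913e+00] 0.6928715760604526
cap [434.4393337  210.72391007  72.        ]
[141.99650097 232.2038588 ]
66 157
```

View pics/w5c.png

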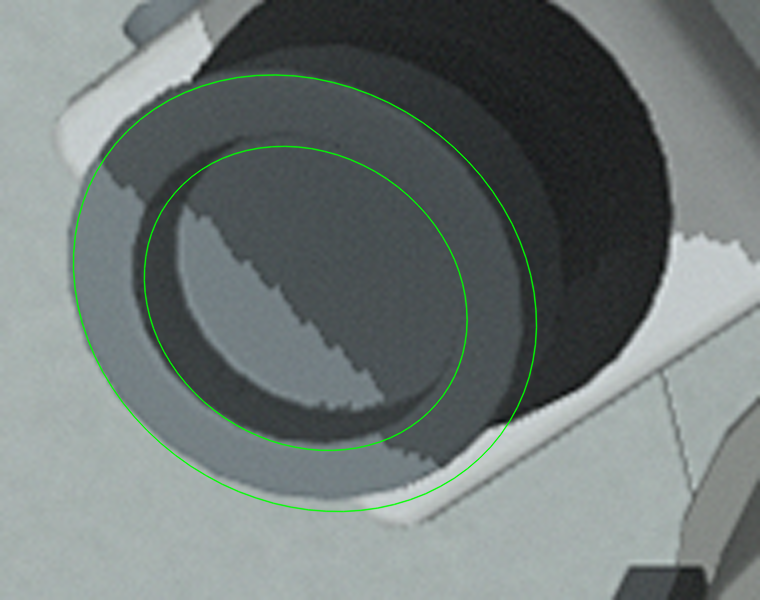

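```bash
cat > fit.py <<'E'
from h import *
from scipy.optimize import least_squares
from scipy.spatial.transform import Rotation as R
# wrist camera in tool frame (from current calibration and pose)
s=r.sense();c=r.calibration("wrist")
def pose(p,rot): T=np.eye(4);T[:3,:3]=R.from_euler("xyz",rot).as_matrix();T[:3,3]=p;return T
X=np.linalg.inv(pose(s["eef_pos"],s["tcp_rot"]))@c["world_from_camera"]
W={1:pose([508.7,358.5,230.9],[-3.1408,.0006,1.1424]),2:pose([508.46,365.02,103.23],[3.1404,-.0022,1.1446]),
   4:pose([506.21,156.12,219.28],[-3.1414,-.0004,1.1432]),5:pose([589.0,135.7,224.94],[-3.1404,.0007,1.145])}
ct=r.calibration("top")
H=dict(wide=42,bot=72,vb=48,pink=42,head=120);N=list(H)
ow=[(1,"wide",326,197),(2,"wide",320.5,255),(1,"bot",117,202),(4,"bot",348,95),(1,"vb",276,312),(4,"vb",488,236.5),
    (1,"pink",174,303),(4,"pink",362,230.5),(5,"head",139.6,230.3)]
ot=[("wide",223.1,244.9),("bot",273.9,271.1),("head",340.6,234.9),("vb",253.6,217.1),("pink",288.1,232.1)]
def model(th):
    d=np.eye(4);d[:3,:3]=R.from_rotvec(th[3:6]*.01).as_matrix();d[:3,3]=th[:3]
    e=np.eye(4);e[:3,:3]=R.from_rotvec(th[9:12]*.01).as_matrix();e[:3,3]=th[6:9]
    K=c["mtx"]*np.diag([1+th[12]*.01,1+th[12]*.01,1]);K[:2,2]=c["mtx"][:2,2]
    K=c["mtx"].copy();K[[0,1],[0,1]]*=1+th[12]*.01
    return d,e,K
def res(th):
    d,e,K=model(th);P=th[13:].reshape(-1,2);o=[]
    pr=lambda k,n: [*P[N.index(n)],H[n]]
    for k,n,u,v in ow: o+=list((proj("",pr(k,n),dict(mtx=K,world_from_camera=W[k]@X@d))-[u,v])/1.2)
    for n,u,v in ot: o+=list((proj("",pr(0,n),dict(mtx=ct["mtx"],world_from_camera=ct["world_from_camera"]@e))-[u,v])/.4)
    cc=dict(mtx=K,world_from_camera=W[5]@X@d)   # ring width, rim width of the held insert
    h=P[4];ax=np.array([.417,.909])
    f=lambda z,p,rad,C:np.linalg.norm(proj("",[*(p+rad*ax),z],C)-proj("",[*(p-rad*ax),z],C))
    o+=list(((P[0]-[506.5,366.1])@np.array([[.417,.909],[.909,-.417]]).T)/[.7,2.5])
    o+=list(th[:3]/3)+list(th[3:6]/.6)+list(th[6:9]/3)+list(th[9:12]/.4)+[th[12]/.7]
    return np.array(o)
x0=np.r_[np.zeros(13),506,366,434,211,586,275,553,172,538,28]
q=least_squares(res,x0);np.set_printoptions(precision=2,suppress=True)
print("cost",q.cost);print(q.x[:13]);C=np.linalg.pinv(q.jac.T@q.jac)
for i,n in enumerate(N): print(n,q.x[13+2*i:15+2*i],np.sqrt(np.diag(C))[13+2*i:15+2*i])
print(q.fun[:28].round(1))
E
python3 fit.py
```

```text
cost 41.40114994984394
[ 1.65 -1.18 -3.22 -1.27 -0.51 -0.21  0.82  0.76 -3.72 -0.24 -0.28  0.33
 -1.22]
wide [508.21 365.29] [1.78 1.02]
bot [435.05 211.69] [1.93 1.29]
vb [589.96 276.93] [2.04 1.39]
pink [545.43 181.34] [2.02 1.39]
head [537.6   26.42] [1.94 1.38]
[ 0.2  0.1 -1.4 -0.4 -0.2  0.3  0.8 -0.3  1.1 -0.7 -0.9 -1.  -3.1  3.3
  1.6  1.1  1.9 -1.6 -1.9 -1.1  0.8  0.1  3.  -0.4  0.8 -1.3 -2.7  2.6]
```

```bash
sed -i '/"pink",174/d; s/(5,"head",139.6,230.3)\]/(5,"head",139.6,230.3)]/; s/,("pink",288.1,232.1)//' fit.py; sed -i 's/("vb",488,236.5),/&/; s/(4,"vb",488,236.5),$/(4,"vb",488,236.5),(5,"head",139.6,230.3)]/' fit.py; python3 fit.py
```

```text
cost 13.351570505397627
[ 0.51  0.08 -2.51 -0.39 -0.03 -0.16  0.42  0.85 -3.65 -0.21 -0.26  0.2
 -0.59]
wide [507.48 365.68] [1.79 1.02]
bot [434.86 212.62] [1.93 1.3 ]
vb [588.69 277.65] [2.05 1.39]
pink [-6890.25   355.71] [0. 0.]
head [537.57  27.62] [1.94 1.39]
[-0.1  0.8 -1.2 -0.3 -1.7  1.1  1.6 -0.2  0.3  0.7 -0.1 -0.8  1.4 -0.9
 -2.2 -0.4 -0.1  0.5  2.   0.1  0.3 -0.   0.   0.4  0.2  0.  -0.8 -0.6]
```

Fused estimate without the doubtful pink points: head about (537.5,27.5), bottle about (435,212). Moving over the head.

Call:
jog_arm:
  deltas:
    - {"gripper": 1, "translation": [-0.13, -0.27, 0], "dr": [0, 0, 0]}
    - {"gripper": 1, "translation": [-0.13, -0.27, 0], "dr": [0, 0, 0]}
    - {"gripper": 1, "translation": [-0.13, -0.27, 0], "dr": [0, 0, 0]}
    - {"gripper": 1, "translation": [-0.13, -0.27, 0], "dr": [0, 0, 0]}
    - {"gripper": 1, "translation": [0, 0, -0.2], "dr": [0, 0, 0]}
    - {"gripper": 1, "translation": [0, 0, -0.2], "dr": [0, 0, 0]}
    - {"gripper": 1, "translation": [0, 0, -0.2], "dr": [0, 0, 0]}
    - {"gripper": 1, "translation": [0, 0, -0.15], "dr": [0, 0, 0]}
    - {"gripper": 1, "translation": [0, 0, 0], "dr": [0, 0, 0]}
    - {"gripper": 1, "translation": [0, 0, 0], "dr": [0, 0, 0]}
    - {"gripper": 1, "translation": [0, 0, 0], "dr": [0, 0, 0]}
    - {"gripper": 1, "translation": [0, 0, 0], "dr": [0, 0, 0]}

```text
clock: 7.68
eef_pos: [538.9, 27.2, 151.7]
tcp_rot: [3.14, -0.001, 1.144]
contact_force: [0.1, -0.1, -0.3]
opening: 0.698
```

Call:
jog_arm:
  deltas:
    - {"gripper": 1, "translation": [-0.02, 0.003, -0.05], "dr": [0, 0, 0]}
    - {"gripper": 1, "translation": [0, 0, -0.03], "dr": [0, 0, 0]}
    - {"gripper": 1, "translation": [0, 0, -0.03], "dr": [0, 0, 0]}
    - {"gripper": 1, "translation": [0, 0, 0], "dr": [0, 0, 0]}
    - {"gripper": 1, "translation": [0, 0, 0], "dr": [0, 0, 0]}

```text
clock: 8.1
eef_pos: [536.1, 27.2, 139.2]
tcp_rot: [-3.141, 0.0, 1.144]
contact_force: [0.5, 0.0, -1.0]
opening: 0.698
```

Call:
jog_arm:
  deltas:
    - {"gripper": 1, "translation": [0, 0, -0.02], "dr": [0, 0, 0]}
    - {"gripper": 1, "translation": [0, 0, -0.02], "dr": [0, 0, 0]}
    - {"gripper": 1, "translation": [0, 0, 0], "dr": [0, 0, 0]}
    - {"gripper": 1, "translation": [0, 0, 0], "dr": [0, 0, 0]}

```text
clock: 8.43
eef_pos: [536.1, 27.2, 135.2]
tcp_rot: [-3.141, 0.0, 1.144]
contact_force: [-0.4, 0.8, -0.7]
opening: 0.7
```

Call:
jog_arm:
  deltas:
    - {"gripper": 1, "translation": [0, 0, -0.02], "dr": [0, 0, 0]}
    - {"gripper": 1, "translation": [0, 0, -0.02], "dr": [0, 0, 0]}
    - {"gripper": 1, "translation": [0, 0, 0], "dr": [0, 0, 0]}
    - {"gripper": 1, "translation": [0, 0, 0], "dr": [0, 0, 0]}

```text
clock: 8.77
eef_pos: [536.6, 27.4, 131.6]
tcp_rot: [3.141, -0.001, 1.144]
contact_force: [-0.1, 2.4, 3.2]
opening: 0.696
```

Call:
jog_arm:
  deltas:
    - {"gripper": 1, "translation": [0, 0, -0.02], "dr": [0, 0, 0]}
    - {"gripper": 1, "translation": [0, 0, -0.01], "dr": [0, 0, 0]}
    - {"gripper": 1, "translation": [0, 0, 0], "dr": [0, 0, 0]}
    - {"gripper": 1, "translation": [0, 0, 0], "dr": [0, 0, 0]}

```text
clock: 9.1
eef_pos: [536.6, 27.4, 128.6]
tcp_rot: [3.141, -0.001, 1.144]
contact_force: [-0.1, 1.7, 4.7]
opening: 0.695
```

It entered about 7 mm and is now bearing on the taper, with the head pushing toward +y. Ease up and shift +y.

Call:
jog_arm:
  deltas:
    - {"gripper": 1, "translation": [0, 0, 0.03], "dr": [0, 0, 0]}
    - {"gripper": 1, "translation": [0, 0.012, 0], "dr": [0, 0, 0]}
    - {"gripper": 1, "translation": [0, 0, -0.02], "dr": [0, 0, 0]}
    - {"gripper": 1, "translation": [0, 0, 0], "dr": [0, 0, 0]}
    - {"gripper": 1, "translation": [0, 0, 0], "dr": [0, 0, 0]}

```text
clock: 9.52
eef_pos: [535.9, 28.3, 128.9]
tcp_rot: [-3.141, 0.001, 1.144]
contact_force: [1.0, 0.1, -2.3]
opening: 0.698
```

Call:
jog_arm:
  deltas:
    - {"gripper": 1, "translation": [0, 0, -0.02], "dr": [0, 0, 0]}
    - {"gripper": 1, "translation": [0, 0, 0], "dr": [0, 0, 0]}
    - {"gripper": 1, "translation": [0, 0, 0], "dr": [0, 0, 0]}

```text
clock: 9.77
eef_pos: [536.1, 28.3, 127.3]
tcp_rot: [-3.141, 0.0, 1.144]
contact_force: [-0.9, -1.1, 3.3]
opening: 0.699
```

It went in freely, and the vertical force appears at 127.3, about where the flange should meet the ring (127.8). Letting go and lifting clear.

Call:
jog_arm:
  deltas:
    - {"gripper": 0.2, "translation": [0, 0, 0], "dr": [0, 0, 0]}
    - {"gripper": -0.5, "translation": [0, 0, 0], "dr": [0, 0, 0]}
    - {"gripper": -1, "translation": [0, 0, 0], "dr": [0, 0, 0]}
    - {"gripper": -1, "translation": [0, 0, 0], "dr": [0, 0, 0]}
    - {"gripper": -1, "translation": [0, 0, 0], "dr": [0, 0, 0]}
    - {"gripper": -1, "translation": [0, 0, 0], "dr": [0, 0, 0]}
    - {"gripper": -1, "translation": [0, 0, 0.2], "dr": [0, 0, 0]}
    - {"gripper": -1, "translation": [0, 0, 0.2], "dr": [0, 0, 0]}
    - {"gripper": -1, "translation": [0, 0, 0.3], "dr": [0, 0, 0]}
    - {"gripper": -1, "translation": [0, 0, 0.3], "dr": [0, 0, 0]}
    - {"gripper": -1, "translation": [0, 0, 0], "dr": [0, 0, 0]}
    - {"gripper": -1, "translation": [0, 0, 0], "dr": [0, 0, 0]}

```text
clock: 10.77
eef_pos: [537.3, 28.5, 229.1]
tcp_rot: [3.138, -0.002, 1.144]
contact_force: [0.6, -0.3, -0.8]
opening: 1.0
```

Run:
```python
from h import *
s=r.sense();c=r.calibration("wrist");f=r.grab_frame("wrist");fs=r.grab_frame("scene");P=s["eef_pos"];print(P,s["tcp_rot"],s["opening"])
cv2.imwrite("pics/w6.png",f);cv2.imwrite("pics/sc6.png",fs)
p=(537,28)
q=proj("wrist",(*p,150),c).astype(int);print(q)
x0,y0,k=q[0]-65,q[1]-85,3.2
def crop(g,x,y,w,h,k): return cv2.resize(g[max(y,0):y+h,x:x+w],None,fx=k,fy=k,interpolation=cv2.INTER_CUBIC)
y0=max(y0,0)
a=crop(f,x0,y0,130,170,3.2)
for rad,z,col in((31,150,(0,0,255)),(36,124,(255,0,0)),(38,120,(0,255,0))): circ(a,"wrist",c,p,rad,z,col,x0,y0,k)
b=crop(fs,305,190,90,120,4)
o=np.zeros((560,800,3),np.uint8);o[:a.shape[0],:a.shape[1]]=a[:560];o[:b.shape[0],430:430+b.shape[1]]=b
cv2.imwrite("pics/c6.png",o);print(x0,y0)
```

```text
[537.34397109  28.50603162 229.10090144] [ 3.13825146e+00 -1.75236840e-03  1.14398665e+00] 1.0001985814225829
[318 247]
253 162
```

View pics/c6.png

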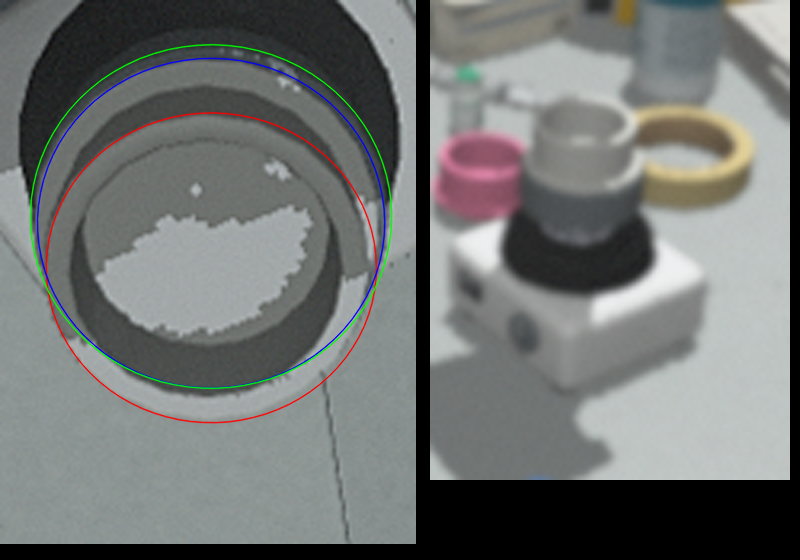

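The wide insert sits flat and level in the ring head. Its rim is at about (317,245) in the wrist frame, within about 1 mm of the axis. The flange lies on the ring in the scene crop too. That was the 12th view, so from here I work by numbers. Next, above the bottle.

Call:
jog_arm:
  deltas:
    - {"gripper": -1, "translation": [-0.15, 0.26, 0], "dr": [0, 0, 0]}
    - {"gripper": -1, "translation": [-0.15, 0.26, 0], "dr": [0, 0, 0]}
    - {"gripper": -1, "translation": [-0.15, 0.26, 0], "dr": [0, 0, 0]}
    - {"gripper": -1, "translation": [-0.15, 0.26, 0], "dr": [0, 0, 0]}
    - {"gripper": -1, "translation": [-0.14, 0.26, 0], "dr": [0, 0, 0]}
    - {"gripper": -1, "translation": [-0.14, 0.27, 0], "dr": [0, 0, 0]}
    - {"gripper": -1, "translation": [-0.14, 0.27, 0], "dr": [0, 0, 0]}
    - {"gripper": -1, "translation": [0, 0, -0.25], "dr": [0, 0, 0]}
    - {"gripper": -1, "translation": [0, 0, -0.25], "dr": [0, 0, 0]}
    - {"gripper": -1, "translation": [0, 0, -0.2], "dr": [0, 0, 0]}
    - {"gripper": -1, "translation": [0, 0, 0], "dr": [0, 0, 0]}
    - {"gripper": -1, "translation": [0, 0, 0], "dr": [0, 0, 0]}

```text
clock: 11.87
eef_pos: [432.9, 211.8, 155.8]
tcp_rot: [-3.139, 0.003, 1.144]
contact_force: [-0.5, 0.1, -0.2]
opening: 1.0
```

```bash
cat > cap.py <<'E'
from h import *
import sys
s=r.sense();c=r.calibration("wrist");f=r.grab_frame("wrist");P=s["eef_pos"]
cv2.imwrite(f"pics/{sys.argv[1]}.png",f)
hsv=cv2.cvtColor(f,cv2.COLOR_BGR2HSV)
m=cv2.inRange(hsv,(70,90,25),(95,255,140))
n,l,st,ce=cv2.connectedComponentsWithStats(m)
for i in np.argsort(-st[1:,4])[:3]+1: print(st[i],ce[i].round(1),bp("wrist",*ce[i],72,c).round(1))
i=np.argmax(st[1:,4])+1
cn=max(cv2.findContours((l==i).astype(np.uint8),cv2.RETR_EXTERNAL,cv2.CHAIN_APPROX_NONE)[0],key=len);e=cv2.fitEllipse(cn);print("ell",np.round(e[0],1),np.round(e[1],1))
print("tcp",P,s["contact_force"],s["opening"],"tcp axis at z72 ->",proj("wrist",[P[0],P[1],72],c), "39mm->",np.linalg.norm(proj("wrist",[P[0],P[1]+19.5,72],c)-proj("wrist",[P[0],P[1]-19.5,72],c)))
E
python3 cap.py w7
```

```text
[ 296  237   56   38 1267] [324.2 257.4] [441.1 210.8  72. ]
[311 225  21  14  74] [320.5 231.4] [424.8 215.8  72. ]
[313 216   8   9  27] [316.3 220.1] [417.2 216.4  72. ]
ell [324.1 256.3] [34.  54.5]
tcp [432.85378794 211.79800628 155.84095112] [-0.49660825  0.09648877 -0.24047822] 1.0002626568292015 tcp axis at z72 -> [320.05816999 245.35091706] 39mm-> 62.972343519115846
```

Run:
```python
from h import *
f=cv2.imread("pics/w7.png");h=cv2.cvtColor(f,cv2.COLOR_BGR2HSV)
for v in range(196,300,6): print(v,h[v,324].tolist(),end=" ")
print()
m=cv2.inRange(h,(65,70,8),(98,255,160));m=cv2.morphologyEx(m,cv2.MORPH_CLOSE,np.ones((7,7)))
n,l,st,ce=cv2.connectedComponentsWithStats(m)
i=np.argmax(st[1:,4])+1;print(st[i],ce[i])
for v in range(200,290,6):
    x=np.where(l[v]==i)[0]; print(v,(x.min(),x.max()) if len(x) else None,end=" ")
```

```text
196 [6, 87, 44] 202 [8, 87, 47] 208 [2, 91, 56] 214 [70, 37, 41] 220 [77, 82, 50] 226 [86, 85, 51] 232 [76, 95, 51] 238 [77, 74, 55] 244 [77, 87, 53] 250 [80, 119, 75] 256 [77, 113, 79] 262 [79, 121, 78] 268 [82, 109, 84] 274 [74, 80, 67] 280 [83, 15, 156] 286 [81, 12, 151] 292 [83, 15, 149] 298 [87, 15, 151] 
[  330   368   310   112 16698] [533.34884417 436.95113187]
200 None 206 None 212 None 218 None 224 None 230 None 236 None 242 None 248 None 254 None 260 None 266 None 272 None 278 None 284 None
```

The cap spans columns 296–352 and rows 213–277, so the top disc centre is about (324,248). That gives a bottle axis of about (435.4,213.1), agreeing with the fit. Going down and gripping the body at about 37 mm.

Call:
jog_arm:
  deltas:
    - {"gripper": -1, "translation": [0.025, 0.013, -0.2], "dr": [0, 0, 0]}
    - {"gripper": -1, "translation": [0, 0, -0.25], "dr": [0, 0, 0]}
    - {"gripper": -1, "translation": [0, 0, -0.25], "dr": [0, 0, 0]}
    - {"gripper": -1, "translation": [0, 0, -0.25], "dr": [0, 0, 0]}
    - {"gripper": -1, "translation": [0, 0, -0.24], "dr": [0, 0, 0]}
    - {"gripper": -1, "translation": [0, 0, 0], "dr": [0, 0, 0]}
    - {"gripper": -1, "translation": [0, 0, 0], "dr": [0, 0, 0]}
    - {"gripper": -0.2, "translation": [0, 0, 0], "dr": [0, 0, 0]}
    - {"gripper": 0.1, "translation": [0, 0, 0], "dr": [0, 0, 0]}
    - {"gripper": 0.3, "translation": [0, 0, 0], "dr": [0, 0, 0]}
    - {"gripper": 0.3, "translation": [0, 0, 0], "dr": [0, 0, 0]}
    - {"gripper": 0.3, "translation": [0, 0, 0], "dr": [0, 0, 0]}
  squeeze: 40

```text
clock: 12.92
eef_pos: [437.7, 214.1, 39.9]
tcp_rot: [3.14, -0.002, 1.144]
contact_force: [-1.3, -1.0, 11.2]
opening: 0.51
```

Call:
jog_arm:
  deltas:
    - {"gripper": 1, "translation": [0, 0, 0], "dr": [0, 0, 0]}
    - {"gripper": 1, "translation": [0, 0, 0], "dr": [0, 0, 0]}
    - {"gripper": 1, "translation": [0, 0, 0], "dr": [0, 0, 0]}
  squeeze: 80

```text
clock: 13.17
eef_pos: [437.8, 214.1, 40.2]
tcp_rot: [3.14, -0.002, 1.144]
contact_force: [-2.2, -2.3, 14.6]
opening: 0.497
```

Call:
jog_arm:
  deltas:
    - {"gripper": 1, "translation": [0, 0, 0.05], "dr": [0, 0, 0]}
    - {"gripper": 1, "translation": [0, 0, 0.2], "dr": [0, 0, 0]}
    - {"gripper": 1, "translation": [0, 0, 0.3], "dr": [0, 0, 0]}
    - {"gripper": 1, "translation": [0, 0, 0.3], "dr": [0, 0, 0]}
    - {"gripper": 1, "translation": [0, 0, 0.35], "dr": [0, 0, 0]}
    - {"gripper": 1, "translation": [0, 0, 0.35], "dr": [0, 0, 0]}
    - {"gripper": 1, "translation": [0, 0, 0.3], "dr": [0, 0, 0]}
    - {"gripper": 1, "translation": [0, 0, 0], "dr": [0, 0, 0]}
    - {"gripper": 1, "translation": [0, 0, 0], "dr": [0, 0, 0]}
    - {"gripper": 1, "translation": [0, 0, 0], "dr": [0, 0, 0]}

```text
clock: 14.0
eef_pos: [436.2, 213.5, 223.0]
tcp_rot: [-3.141, 0.0, 1.144]
contact_force: [0.3, -0.3, -2.0]
opening: 0.496
```

Run:
```python
from h import *
s=r.sense();c=r.calibration("wrist");f=r.grab_frame("wrist");P=s["eef_pos"];print(P,s["tcp_rot"],s["contact_force"],s["opening"])
cv2.imwrite("pics/w8.png",f);h=cv2.cvtColor(f,cv2.COLOR_BGR2HSV)
zt=P[2]-40+72
print("axis px at cap top",proj("wrist",[P[0],P[1],zt],c),"39mm",np.linalg.norm(proj("wrist",[P[0],P[1]+19.5,zt],c)-proj("wrist",[P[0],P[1]-19.5,zt],c)), "base",proj("wrist",[P[0],P[1],P[2]-40],c))
m=cv2.inRange(h,(65,50,20),(98,255,255));m[:, :200]=0;m[:,440:]=0
for v in range(180,440,8):
    x=np.where(m[v]>0)[0]; print(v,(x.min(),x.max(),len(x)) if len(x)>3 else None,h[v,320].tolist(),end=" | ")
```

```text
[436.16122702 213.47176032 223.04507679] [-3.14139732e+00  2.44713407e-04  1.14404884e+00] [ 0.26271141 -0.26246823 -2.01571377] 0.49569488641272047
axis px at cap top [320.64174183 363.95420309] 39mm 114.33613072177262 base [319.87756432 274.55792499]
180 None [79, 16, 128] | 188 None [80, 13, 177] | 196 None [81, 14, 181] | 204 None [82, 16, 178] | 212 None [85, 18, 181] | 220 None [90, 13, 179] | 228 None [84, 14, 179] | 236 None [5, 56, 59] | 244 None [5, 56, 59] | 252 None [8, 79, 58] | 260 None [5, 87, 56] | 268 None [3, 112, 59] | 276 None [3, 122, 65] | 284 None [1, 126, 73] | 292 (np.int64(300), np.int64(340), 40) [85, 78, 36] | 300 (np.int64(285), np.int64(354), 69) [76, 81, 41] | 308 (np.int64(277), np.int64(379), 86) [76, 143, 48] | 316 (np.int64(262), np.int64(366), 96) [77, 130, 53] | 324 (np.int64(260), np.int64(439), 106) [77, 152, 52] | 332 (np.int64(266), np.int64(383), 109) [72, 120, 49] | 340 (np.int64(251), np.int64(408), 117) [78, 140, 51] | 348 (np.int64(223), np.int64(423), 116) [78, 140, 53] | 356 (np.int64(201), np.int64(402), 120) [80, 125, 55] | 364 (np.int64(213), np.int64(426), 124) [78, 110, 51] | 372 (np.int64(215), np.int64(422), 113) [77, 125, 55] | 380 (np.int64(230), np.int64(437), 107) [80, 115, 62] | 388 (np.int64(203), np.int64(438), 89) [78, 110, 58] | 396 (np.int64(203), np.int64(436), 70) [81, 113, 52] | 404 (np.int64(202), np.int64(426), 7) [86, 13, 153] | 412 (np.int64(200), np.int64(432), 11) [86, 12, 174] | 420 (np.int64(202), np.int64(429), 8) [93, 15, 175] | 428 (np.int64(201), np.int64(438), 9) [84, 15, 174] | 436 (np.int64(206), np.int64(437), 8) [87, 15, 175] |
```

The cap is held upright and centred: disc centre about row 350, within about 1.5 mm of the jaw axis. Target TCP over the cup is (537.2,27.4).

Call:
jog_arm:
  deltas:
    - {"gripper": 1, "translation": [0.145, -0.266, 0.02], "dr": [0, 0, 0]}
    - {"gripper": 1, "translation": [0.145, -0.266, 0.02], "dr": [0, 0, 0]}
    - {"gripper": 1, "translation": [0.145, -0.266, 0], "dr": [0, 0, 0]}
    - {"gripper": 1, "translation": [0.145, -0.266, 0], "dr": [0, 0, 0]}
    - {"gripper": 1, "translation": [0.145, -0.266, 0], "dr": [0, 0, 0]}
    - {"gripper": 1, "translation": [0.145, -0.266, 0], "dr": [0, 0, 0]}
    - {"gripper": 1, "translation": [0.14, -0.265, 0], "dr": [0, 0, 0]}
    - {"gripper": 1, "translation": [0, 0, -0.1], "dr": [0, 0, 0]}
    - {"gripper": 1, "translation": [0, 0, -0.1], "dr": [0, 0, 0]}
    - {"gripper": 1, "translation": [0, 0, 0], "dr": [0, 0, 0]}
    - {"gripper": 1, "translation": [0, 0, 0], "dr": [0, 0, 0]}
    - {"gripper": 1, "translation": [0, 0, 0], "dr": [0, 0, 0]}

```text
clock: 15.05
eef_pos: [537.0, 28.6, 206.9]
tcp_rot: [-3.14, 0.0, 1.145]
contact_force: [-0.2, -0.9, -0.8]
opening: 0.495
```

Call:
jog_arm:
  deltas:
    - {"gripper": 1, "translation": [0.002, -0.01, -0.07], "dr": [0, 0, 0]}
    - {"gripper": 1, "translation": [0, 0, -0.07], "dr": [0, 0, 0]}
    - {"gripper": 1, "translation": [0, 0, -0.04], "dr": [0, 0, 0]}
    - {"gripper": 1, "translation": [0, 0, 0], "dr": [0, 0, 0]}
    - {"gripper": 1, "translation": [0, 0, 0], "dr": [0, 0, 0]}

```text
clock: 15.47
eef_pos: [537.6, 26.7, 189.0]
tcp_rot: [-3.141, 0.0, 1.144]
contact_force: [0.5, -0.8, -1.2]
opening: 0.492
```

Call:
jog_arm:
  deltas:
    - {"gripper": 1, "translation": [0, 0, -0.02], "dr": [0, 0, 0]}
    - {"gripper": 1, "translation": [0, 0, -0.02], "dr": [0, 0, 0]}
    - {"gripper": 1, "translation": [0, 0, 0], "dr": [0, 0, 0]}
    - {"gripper": 1, "translation": [0, 0, 0], "dr": [0, 0, 0]}

```text
clock: 15.8
eef_pos: [537.9, 26.6, 185.4]
tcp_rot: [-3.142, 0.0, 1.144]
contact_force: [-0.5, -0.2, -0.3]
opening: 0.498
```

No contact with the base about 5 mm inside the rim. A small nudge, then further down.

Call:
jog_arm:
  deltas:
    - {"gripper": 1, "translation": [-0.005, 0.007, -0.03], "dr": [0, 0, 0]}
    - {"gripper": 1, "translation": [0, 0, -0.03], "dr": [0, 0, 0]}
    - {"gripper": 1, "translation": [0, 0, -0.03], "dr": [0, 0, 0]}
    - {"gripper": 1, "translation": [0, 0, -0.03], "dr": [0, 0, 0]}
    - {"gripper": 1, "translation": [0, 0, 0], "dr": [0, 0, 0]}
    - {"gripper": 1, "translation": [0, 0, 0], "dr": [0, 0, 0]}

```text
clock: 16.3
eef_pos: [537.2, 27.3, 173.1]
tcp_rot: [-3.141, 0.0, 1.144]
contact_force: [0.5, -0.5, -0.6]
opening: 0.499
```

Call:
jog_arm:
  deltas:
    - {"gripper": 1, "translation": [0, 0, -0.03], "dr": [0, 0, 0]}
    - {"gripper": 1, "translation": [0, 0, -0.03], "dr": [0, 0, 0]}
    - {"gripper": 1, "translation": [0, 0, 0], "dr": [0, 0, 0]}
    - {"gripper": 1, "translation": [0, 0, 0], "dr": [0, 0, 0]}

```text
clock: 16.63
eef_pos: [537.2, 27.3, 167.1]
tcp_rot: [-3.141, 0.0, 1.144]
contact_force: [-0.6, 0.7, -1.4]
opening: 0.495
```

Call:
jog_arm:
  deltas:
    - {"gripper": 1, "translation": [0, 0, -0.03], "dr": [0, 0, 0]}
    - {"gripper": 1, "translation": [0, 0, -0.02], "dr": [0, 0, 0]}
    - {"gripper": 1, "translation": [0, 0, 0], "dr": [0, 0, 0]}
    - {"gripper": 1, "translation": [0, 0, 0], "dr": [0, 0, 0]}

```text
clock: 16.97
eef_pos: [537.8, 27.4, 162.6]
tcp_rot: [3.141, -0.0, 1.144]
contact_force: [0.3, 0.9, 2.1]
opening: 0.497
```

Call:
jog_arm:
  deltas:
    - {"gripper": 1, "translation": [0, 0, -0.03], "dr": [0, 0, 0]}
    - {"gripper": 1, "translation": [0, 0, -0.03], "dr": [0, 0, 0]}
    - {"gripper": 1, "translation": [0, 0, 0], "dr": [0, 0, 0]}
    - {"gripper": 1, "translation": [0, 0, 0], "dr": [0, 0, 0]}

```text
clock: 17.3
eef_pos: [537.8, 27.3, 156.6]
tcp_rot: [3.141, -0.0, 1.144]
contact_force: [-0.2, 0.3, 5.4]
opening: 0.495
```

Contact came at about 163 and the spring is giving way as expected. Pressing on to the stop.

Call:
jog_arm:
  deltas:
    - {"gripper": 1, "translation": [0, 0, -0.03], "dr": [0, 0, 0]}
    - {"gripper": 1, "translation": [0, 0, -0.03], "dr": [0, 0, 0]}
    - {"gripper": 1, "translation": [0, 0, 0], "dr": [0, 0, 0]}
    - {"gripper": 1, "translation": [0, 0, 0], "dr": [0, 0, 0]}

```text
clock: 17.63
eef_pos: [538.0, 27.3, 150.9]
tcp_rot: [3.14, -0.001, 1.144]
contact_force: [-1.1, -0.1, 10.2]
opening: 0.497
```

Call:
jog_arm:
  deltas:
    - {"gripper": 1, "translation": [0, 0, -0.01], "dr": [0, 0, 0]}
    - {"gripper": 1, "translation": [0, 0, -0.01], "dr": [0, 0, 0]}
    - {"gripper": 1, "translation": [0, 0, 0], "dr": [0, 0, 0]}
    - {"gripper": 1, "translation": [0, 0, 0], "dr": [0, 0, 0]}

```text
clock: 17.97
eef_pos: [538.3, 27.2, 150.1]
tcp_rot: [3.14, -0.001, 1.144]
contact_force: [-5.0, -1.7, 19.0]
opening: 0.492
```

The force jumped to 19 N and the travel ended after about 13–14 mm, so the head is on its stop. Hold and check stability.

Call:
jog_arm:
  deltas:
    - {"gripper": 1, "translation": [0, 0, 0], "dr": [0, 0, 0]}
    - {"gripper": 1, "translation": [0, 0, 0], "dr": [0, 0, 0]}
    - {"gripper": 1, "translation": [0, 0, 0], "dr": [0, 0, 0]}
    - {"gripper": 1, "translation": [0, 0, 0], "dr": [0, 0, 0]}
    - {"gripper": 1, "translation": [0, 0, 0], "dr": [0, 0, 0]}
    - {"gripper": 1, "translation": [0, 0, 0], "dr": [0, 0, 0]}
    - {"gripper": 1, "translation": [0, 0, 0], "dr": [0, 0, 0]}
    - {"gripper": 1, "translation": [0, 0, 0], "dr": [0, 0, 0]}

```text
clock: 18.63
eef_pos: [538.3, 27.2, 150.1]
tcp_rot: [3.14, -0.001, 1.144]
contact_force: [-4.9, -0.8, 19.8]
opening: 0.496
```

Run:
```python
from rig import r
s=r.sense();print(s["eef_pos"],s["contact_force"],s["opening"],s["tcp_rot"])
print(r.sign_off()); s=r.sense();print(s["clock"],s["eef_pos"],s["contact_force"],s["opening"])
```

```text
[538.28488984  27.19600549 150.12116275] [-4.86396835 -0.75655972 19.76099432] 0.4958818616498075 [ 3.13962125e+00 -7.55744298e-04  1.14399814e+00]
the job is handed in; nothing more can be done
None
the job is handed in; nothing more can be done
```

The wide white insert is seated in the ring head and released. The bottle stands in its cup, still gripped, and pressed down to the head's stop. I handed the job in at about 18.6 s of the 61 s; sign-off gives no verdict.

**Last checks that passed**
- **Insert:** one picture after letting go showed it level with its flange on the ring, about 1 mm off axis.
- **Bottle:** it met the cup floor at TCP z about 163 mm, and the force then rose roughly at the spring's rate.
- **Head:** travel ended about 13 mm down, where the force jumped from 10 to 19 N. It then held steady at 19.8 N with the grip unchanged.

**What failed or disagreed**
- **First grasp missed:** the jaws shut above the cup without touching it. The fingertips sat about 25 mm farther back than I took from the description, so I gripped again lower.
- **Camera disagreement:** the top and wrist cameras differed by about 8 mm, so I combined their measurements.
- **First insertion:** the insert caught on its taper and went in after a shift of about 1 mm.
- **Not seen directly:** by the end I had used all 12 picture views. The bottle's final position and the head being fully down rest on force and position readings alone. I did not picture the vials and narrow insert again at the end, and no unexpected contact showed in the force readings.

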